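# Open the pantry's medicine safe and hold the key turned

### The job

Take the red key out of the key block, put it fully home in the lock of the grey medicine safe - its pins stick, so it will have to be wiggled past them - and turn it a quarter clockwise so that the lid springs up. The lock is sprung: finish still holding the key fully turned, and leave the other keys and the jars where they are.

Things in the scene. Friction and masses are not known exactly. Their poses are not given: they have to be found in the camera images.
- red_key: the key to use, loose, standing upright in one of the three slots of the key block, blade down. Origin at the blade's tip, z up along the key, y along its width, x through its thickness; both halves are alike (a half turn about z gives the same key). Steel blade 12 mm wide (y), 4 mm thick (x), 29 mm long, its last 4 mm narrowed to 9 x 3 mm; above it a red plastic head 28 mm wide (y), 9 mm thick (x), from 29 to 67 mm above the tip. 35 g more or less.
- blue_key: the same key with a blue head, standing in another slot of the block; not to be moved
- yellow_key: the same key with a yellow head, standing in another slot of the block; not to be moved
- key_block: fixed pale wooden block 50 (x) x 150 (y) x 40 mm high, origin under its middle, z up. Three upright slots in a row along its y axis at -45, 0 and +45 mm, each 13.5 mm (y) x 5.5 mm (x) and 26 mm deep; a key in a slot has its tip 14 mm above the table, its width along the block's y, and its head begins 3 mm above the block.
- safe: fixed grey steel box 260 (x, depth) x 300 (y) x 100 mm high, origin under its middle, z up, front towards its own -x. The front 60 mm of its top is a fixed steel deck with the lock in it; behind the deck lies the white lid, hinged along the rear.
- lock (a point): point on the lock's upright axis at the level of the cylinder's face, 103 mm above the table, 3 mm above the deck, 28 mm from the safe's front edge, 32 mm from the lid; axes as the safe's, not turning with the key. Brass cylinder 25 mm across; its keyway goes straight down, 13.4 mm along the safe's y (with the cylinder at 0) by 5.2 mm, mouth bevelled 2 mm all round.
- keyway (a point): the same point, turning with the cylinder: y along the keyway. Key depth below it when home: 27 mm, with the head 2 mm above the face. Pins hang at about 8 and 17 mm and no straight push passes: pressing lightly (2 to 8 N), the first lets go when the cylinder is rocked over 0.1 rad clockwise, the second over 0.1 counter-clockwise. A light spring (0.6 N) pushes the key out.
- cylinder (a joint): turn of the lock's cylinder in rad, positive clockwise seen from above, 0 with the keyway along the safe's y, stop at 1.57. A spring of 0.10 N m per rad turns it back to 0. Until the key is within 2 mm of home it can only be rocked, at most 0.3 rad either way. It lags 0.1 to 0.2 rad behind the hand (play in the keyway), so turn the key a little further than you want it. Near 1.2 rad the cam lets the lid go.
- lid (a joint): opening of the lid in rad, 0 shut; when the cam lets it go its own spring lifts it to about 0.13, its front edge then 25 mm up. Locked it cannot be lifted.
- jar: loose glass jar with a wooden lid, 84 mm across, 111 mm high, origin under its middle; not to be moved
- spice_jar: loose small glass jar with a wooden lid, 52 mm across, 84 mm high, origin under its middle; not to be moved
There are look-alikes about, which are no part of the job. Of the things like the red_key, leave any that is turquoise or white; of the rest the smaller one is meant.

How it is judged:
By the outcome, as a careful person would: the job done as asked, in the order asked, and still so for the second after the job is handed in, while the arm keeps its last pose, push and grip.
It also fails if it takes over 42 s, if anything falls off the work surface, if the arm or the gripper's body presses on something with over 40 N, if the wrist force passes 120 N, or if a joint passes its speed limit or range.

### The arm

A 7-joint arm with a two-finger parallel gripper is mounted at the origin on the work surface. World frame = base frame: x ahead of the robot, y to its left, z up, the work surface at z = 0. Lengths are in m, angles in rad, forces in N, time in s.
With the tool pointing down it reaches from about 0.4 to 0.85 m from the base axis. Payload 6.9 kg.
Tool frame: the origin (TCP) lies at the very end of the fingers, on their centre line; the grasp point (between the pads) lies ctrl.hold_point_z behind it (ctrl.hold_point_z is the distance from the TCP to the grasp point, in m); z points along the fingers, y is the line along which they close (so a half turn about z gives the same grasp; the last joint's range is limited). The gripper opens to 85 mm and grips with 20 to 120 N. Pads are 22 mm wide; open, the fingers measure 114 mm over their backs; the gripper's body (76 mm by 85 mm) begins 54 mm behind the grasp point. The pads swing forward as they close: fully open they stand 13 mm farther back than shut.
Start: joints at [-1.097, 0.507, -0.238, 1.5, 0.126, 1.149, -0.155], TCP at [0.225, 0.583, 0.231] pointing down, gripper open.
Joint ranges: [-3.08, 3.08], [-0.24, 2.05], [-1.43, 1.35], [0, 2.5], [-1.52, 4.66], [0.17, 1.96], [-2.89, 2.89]. Speed limits (rad/s): [2.39, 2.39, 3.14, 3.14, 3.14, 3.14, 3.14].

### API

Orientations are given as a unit quaternion [w, x, y, z].
In Python, from bench import ctrl gives the robot as it stands.
- The arm moves only by the tool carry_out, never from a script. Its argument "commands" is a list of rows, each a list of 4 numbers: the shift along the tool's x, y, z normalised to -1 to 1, where 1 is 0.15 m, then the turn about the tool's z normalised to -1 to 1, where 1 is 2 pi rad. In form: [[tx, ty, tz, spin], ...]. A call has 1 to 8 rows; each row shifts and turns the commanded pose from where the row before left it, along the tool's axes as they then stand; what a row does not reach is not made up. A row lasts 1/12 s, in which the tool goes at most 41.7 mm and 7.16 degrees, less where a joint would pass 70% of its speed; a pose out of reach is approached as far as the arm can. A call with a number of a shift or a turn outside -1 to 1 is refused whole. A call with a gripper value outside its range is refused whole. "jaw" is the opening, from 0 (shut) to 1 (fully open), set as the call begins (left out, the last holds). The fingers move at their own pace and stop on an object; the grip force is fixed at half the most. Time passes only in rows, so rows that do not move let the fingers close. It gives the time, the measured TCP pose, the force, the opening and the grip force at its end, in the units of the state.
- ctrl.get_obs(): the state, without advancing time (a new reading comes with each control period).
- ctrl.get_image(name): name is "side" or "top"; returns a dict with "image" (420x560x3 uint8, red, green, blue), "fx", "fy", "cx", "cy" (pixels), "k1" (the pictures are not rectified: a ray, as slopes to the right and down, at radius r is drawn at 1 + k1 r^2 times it, then the intrinsics apply), "R" (3x3) and "t" (3): a world point X has camera coordinates R X + t. Camera axes: x right, y down, z forward; pixel columns grow to the right and rows downward; lengths in m; the calibration is good to about 2 mm. A picture is of the moment at which its call begins. There is no depth.
- ctrl.sign_off(): hands the job in; it is judged then, once.
Trained networks look in a picture, given as the dict that the camera call returned (one of the last four; its "shot" number tells which), for a name from the list of things; names that differ only in an ending like _2 or _b are one class to them, and where a whole thing is asked for, a point or a joint stands for the part that bears it (a point fixed in the world has none). Each returns a list of dicts, best first, with "conf" (0 to 1); they miss things now and then, are a little off and sometimes report something else, mostly with a low value. They report only what shows in the picture. A call takes as long as a camera call. They do not tell look-alikes from the thing itself.
- ctrl.masks_of(picture, label): "region" (420x560 bool, what is visible of it) and "extent" ([centre column, centre row, width, height] in pixels, round what is visible of it).
The state is a dict: "t": time; "q": joint angles; "joint_vel": joint speeds; "joint_torque": joint torques, N m; "eef_pos": TCP position; "tcp_rot": TCP orientation; "ft_force": force on the tool from outside, world axes, zero at the start; "wrist_torque": the same for the moment, N m; "finger_gap": finger opening in m; "finger_force": force on a finger pad.
Only numpy, scipy, OpenCV 4.12 (cv2) and the standard library are available. Lean on these libraries where they do the work, as an engineer would, in place of code of your own. Each camera call takes 0.05 s, during which the arm holds its last target. There are 200 camera calls.

## Working session

There is one attempt and no reset: what is moved stays moved. The work goes in short steps, Python scripts to look and compute and a tool call to move; the robot and the scene stay as the last step left them, time stands still between calls to the robot, and variables do not carry over. Pictures are saved under pics/ and viewed, at most 10 in all, crops included, and the job is handed in when it is done.

Besides the shell and the picture viewer there is one more tool, called after "Request:" as a command line: name --pt "numbers of a row" for each row, then --argument value for the rest. carry_out: Moves the arm, as the interface text tells. Its arguments: {"type":"object","properties":{"commands":{"type":"array"},"jaw":{"type":"number"}},"required":["commands"]}

```bash
ls; mkdir -p pics; python3 - <<'E'
from bench import ctrl
import cv2
print(ctrl.hold_point_z, ctrl.get_obs())
for n in("top","side"):
    p=ctrl.get_image(n); cv2.imwrite(f"pics/{n}0.png",p["image"][:,:,::-1])
    print(n,{k:v for k,v in p.items() if k!="image"})
    for l in("red_key","key_block","safe","lock","jar","spice_jar"):
        print(l,[(round(d["conf"],2),[round(float(x)) for x in d["extent"]]) for d in ctrl.masks_of(p,l)][:6])
E
```

```text
pics
0.0187 {'t': 0.0, 'q': array([-1.09651949,  0.50835101, -0.23753122,  1.5011288 ,  0.12570717,
        1.14890752, -0.1547796 ]), 'joint_vel': array([-0.00166282,  0.00080172,  0.00142397, -0.00202953, -0.00016122,
       -0.00058357,  0.00154066]), 'joint_torque': array([ 1.00387708e-03, -6.20609736e+01, -2.18589932e+00, -2.49653882e+01,
        1.28625316e-02,  1.24445514e-02,  5.33899640e-05]), 'eef_pos': array([0.22518724, 0.5824829 , 0.23042311]), 'tcp_rot': array([-1.47426229e-04,  1.83322762e-01,  9.83052365e-01, -8.89763565e-04]), 'ft_force': array([-0.60148215, -0.38597104, -0.04171901]), 'wrist_torque': array([ 0.03814545,  0.0361543 , -0.00170972]), 'finger_force': 0.0, 'finger_gap': 0.085284320207604}
top {'fx': 507.34791959676954, 'fy': 507.34791959676954, 'cx': 281.1584435975271, 'cy': 206.1355810091068, 'k1': -0.06453542580601779, 'R': array([[ 0.01251665, -0.99990762, -0.00529911],
       [-0.98390843, -0.0113714 , -0.17831122],
       [ 0.17823449,  0.0074457 , -0.98395987]]), 't': array([0.02618741, 0.55769213, 1.46303841]), 'shot': 1}
red_key [(0.7, [181, 245,
[... 170 characters left out ...]
96])]
jar [(0.96, [421, 240, 34, 32])]
spice_jar [(0.78, [191, 191, 20, 20])]
side {'fx': 393.4582143359055, 'fy': 393.4582143359055, 'cx': 282.1664059342915, 'cy': 209.36904330882595, 'k1': 0.01732490154197563, 'R': array([[-0.79312993, -0.60904761,  0.00243395],
       [-0.47733712,  0.61911846, -0.62357165],
       [ 0.37827792, -0.49573515, -0.78176242]]), 't': array([0.46603437, 0.30970063, 0.80792374]), 'shot': 2}
red_key [(0.88, [172, 349, 17, 27]), (0.48, [222, 366, 11, 23]), (0.46, [205, 413, 11, 14])]
key_block [(0.7, [234, 356, 64, 82]), (0.62, [234, 346, 10, 21])]
safe [(0.79, [295, 192, 151, 135])]
lock [(0.97, [296, 192, 156, 136])]
jar []
spice_jar [(0.81, [190, 293, 28, 35])]
```

```bash
python3 - <<'E'
import cv2,numpy as np
t=cv2.imread("pics/top0.png");s=cv2.imread("pics/side0.png")
a=cv2.resize(t[130:280,120:460],None,fx=2.35,fy=2.35,interpolation=cv2.INTER_CUBIC)[:, :800]
cv2.imwrite("pics/a.png",a)
cv2.imwrite("pics/b.png",cv2.resize(s[270:420,130:330],None,fx=4,fy=4,interpolation=cv2.INTER_CUBIC))
E
```

```text
(no output)
```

View pics/a.png

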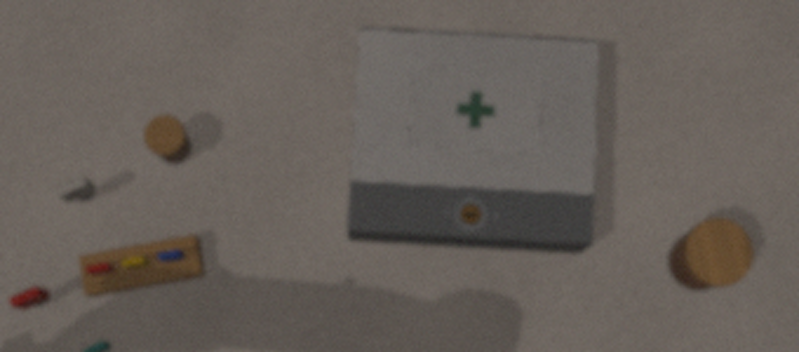

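View pics/b.png

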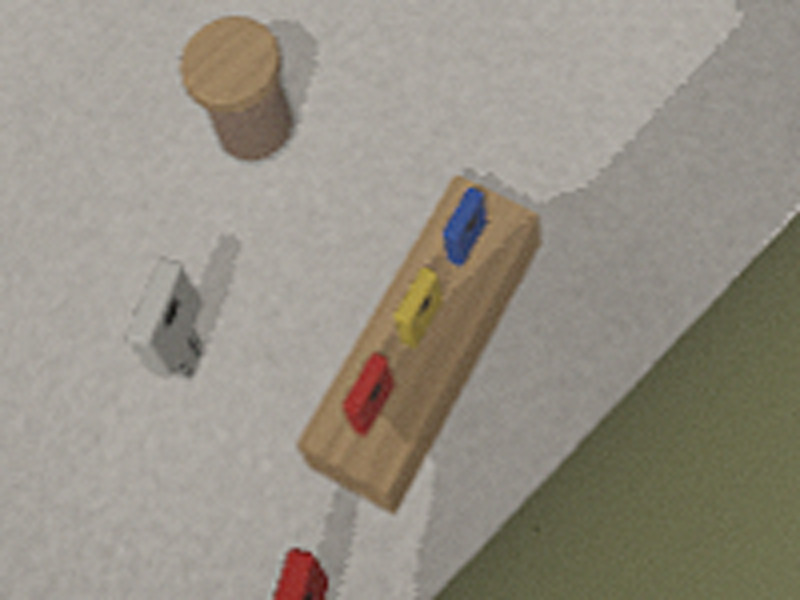

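View pics/side0.png

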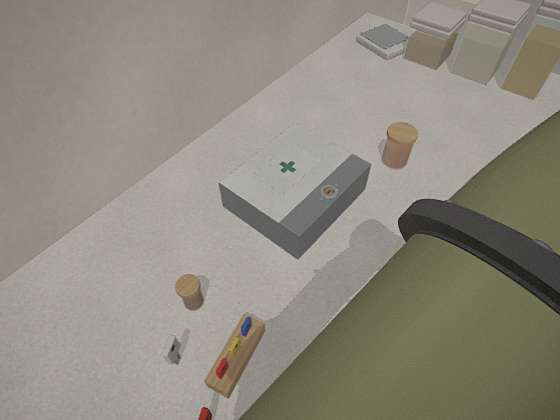

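```bash
cat > h.py <<'E'
import numpy as np,cv2
from scipy.optimize import least_squares
def proj(c,X):
    P=np.atleast_2d(X)@c["R"].T+c["t"]; s=P[:,:2]/P[:,2:]
    s=s*(1+c["k1"]*(s**2).sum(1,keepdims=True))
    return s*[c["fx"],c["fy"]]+[c["cx"],c["cy"]]
def back(c,uv,z):
    return least_squares(lambda x:(proj(c,[*x,z])[0]-uv),[.5,0.]).x
def tri(cs,uvs):
    r=least_squares(lambda x:np.hstack([proj(c,x)[0]-u for c,u in zip(cs,uvs)]),[.5,0,.08]); return r.x,np.abs(r.fun).max()
def blobs(img,col,amin=8):
    hsv=cv2.cvtColor(img,cv2.COLOR_RGB2HSV); H,S,V=[hsv[...,i].astype(int) for i in range(3)]
    m={"red":((H<6)|(H>172))&(S>130),"yellow":(H>20)&(H<32)&(S>140),"blue":(H>108)&(H<130)&(S>100),"brass":(H>8)&(H<24)&(S>110)}[col]
    n,l,st,ce=cv2.connectedComponentsWithStats(m.astype(np.uint8))
    return [(ce[i].round(2),int(st[i,4])) for i in range(1,n) if st[i,4]>=amin]
E
python3 - <<'E'
from bench import ctrl
from h import *
C={n:ctrl.get_image(n) for n in("top","side")}
for n,c in C.items():
    for k in("red","yellow","blue","brass"): print(n,k,[b for b in blobs(c["image"],k)])
c=C["top"]; g=cv2.cvtColor(c["image"],cv2.COLOR_RGB2GRAY).astype(float)
xs=np.arange(275,368); rows=[]
for x in xs:
    d=g[200:219,x-1:x+2].mean(1); e=np.clip(d[:-1]-d[1:],0,None); k=e.argmax(); s=slice(max(0,k-1),k+2)
    rows.append(200.5+(np.arange(len(e))[s]*e[s]).sum()/e[s].sum())
p=np.polyfit(xs,rows,1); r=np.array(rows)-np.polyval(p,xs); ok=abs(r)<1; p=np.polyfit(xs[ok],np.array(rows)[ok],1)
print(p,ok.sum())
A=back(c,[275,np.polyval(p,275)],.1);B=back(c,[367,np.polyval(p,367)],.1);print("lid edge",A,B,"yaw",np.arctan2(-(A-B)[0],(A-B)[1]))
E
```

```text
top red [(array([161.91, 243.83]), 23), (array([131.47, 256.17]), 58)]
top yellow [(array([176.51, 241.06]), 35), (array([153.67, 411.  ]), 9)]
top blue [(array([192.06, 238.35]), 17)]
top brass [(array([  6.33, 196.72]), 1078), (array([189.98, 187.57]), 188), (array([319.83, 220.49]), 35), (array([424.32, 237.43]), 637), (array([179.23, 242.85]), 644), (array([177.88, 405.75]), 8)]
side red [(array([221.68, 368.12]), 136), (array([205.1 , 414.05]), 116)]
side yellow [(array([233.96, 345.9 ]), 103)]
side blue [(array([245.51, 326.19]), 107)]
side brass [(array([328.33, 190.74]), 43), (array([236.15, 347.87]), 54), (array([229.2, 348.8]), 10)]
[5.49095835e-02 1.91963825e+02] 93
lid edge [0.54539022 0.05023798] [ 0.53367259 -0.21485915] yaw -0.04417249852719692
```

```bash
python3 - <<'E'
from bench import ctrl
from h import *
C=[ctrl.get_image(n) for n in("top","side")]
U=dict(red=([161.91,243.83],[221.68,368.12]),yel=([176.51,241.06],[233.96,345.9]),blue=([192.06,238.35],[245.51,326.19]),lock=([319.83,220.49],[328.33,190.74]))
for k,u in U.items():
    z=.103 if k=="lock" else .062
    print(k,tri(C,u),[back(c,v,z).round(4) for c,v in zip(C,u)])
def res(p):
    x,y,a=p; d=np.array([-np.sin(a),np.cos(a)]); o=[]
    for k,s in(("red",.045),("yel",0),("blue",-.045)):
        for c,u in zip(C,U[k]): o+=list(proj(c,[*(np.array([x,y])+s*d),.062])[0]-u)
    return np.array(o)
r=least_squares(res,[.45,.3,0]);print(r.x,r.fun.round(2)); x,y,a=r.x
print("red",x-.045*np.sin(a),y+.045*np.cos(a))
E
```

```text
red (array([0.43786443, 0.38016046, 0.06585105]), np.float64(0.16360480578799752)) [array([0.4387, 0.3814]), array([0.4388, 0.3795])]
yel (array([0.44603725, 0.33651342, 0.07040058]), np.float64(0.18908933425976215)) [array([0.4475, 0.3386]), array([0.4484, 0.3347])]
blue (array([0.45544382, 0.29228353, 0.06558022]), np.float64(0.08700270968532209)) [array([0.4561, 0.2931]), array([0.4565, 0.2913])]
lock (array([ 0.50697892, -0.07878817,  0.10318286]), np.float64(0.1012293211745714)) [array([ 0.5073, -0.0787]), array([ 0.5068, -0.079 ])]
[0.44772487 0.33586869 0.19670091] [ 0.46 -0.06 -0.23  0.18  0.93 -0.06 -0.15  0.7   0.46 -0.13 -0.16  0.16]
red 0.43893029925835564 0.3800009377100819
```

Request:
carry_out --pt "0 0 0 0.0198" --pt "0 0 0 0.0198" --pt "0 0 0 0.0198" --pt "0 0 0 0.0198" --pt "0 0 0 0.0198" --pt "0 0 0 0.0198" --pt "0 0 0 0.0198" --pt "0 0 0 0.0198" --jaw 0.6

```text
t: 1.57
eef_pos: [0.2253, 0.583, 0.2313]
tcp_rot: [-0.0, 0.633, 0.774, 0.0]
ft_force: [0.4, -1.1, -0.1]
finger_gap: 0.0513
finger_force: 0.0
```

```bash
cat >> h.py <<'E'
from scipy.spatial.transform import Rotation as Ro
def goto(o,xyz,yaw=None):
    "remaining shift in tool units + spin for tool-y yaw"
    w=o["tcp_rot"]; R=Ro.from_quat([w[1],w[2],w[3],w[0]])
    d=R.inv().apply(np.array(xyz)-o["eef_pos"]); M=R.as_matrix(); ty=np.arctan2(M[1,1],M[0,1])
    print("t",round(o["t"],2),"pos",o["eef_pos"].round(4),"tool-y yaw",round(ty,4),"tilt",M[:2,2].round(4),"q",o["q"].round(2))
    print("shift units",(d/.15).round(4),"spin",None if yaw is None else round((ty-yaw)/(2*np.pi),4),"F",o["ft_force"].round(1),"T",o["wrist_torque"].round(2),"gap",round(o["finger_gap"],4),"ff",round(o["finger_force"],1))
E
python3 -c "
from bench import ctrl
from h import *
goto(ctrl.get_obs(),[.439,.380,.15],.197)"
```

```text
t 1.57 pos [0.2253 0.583  0.2313] tool-y yaw 0.2006 tilt [-0.      0.0001] q [-1.25  0.5   0.02  1.5  -0.01  1.14 -1.03]
shift units [-1.6101  1.1266  0.542 ] spin 0.0006 F [ 0.4 -1.1 -0.1] T [-0.01  0.01 -0.05] gap 0.0513 ff 0.0
```

Request:
carry_out --pt "-0.18 0.125 0.03 0" --pt "-0.2 0.14 0.05 0" --pt "-0.2 0.14 0.05 0" --pt "-0.2 0.14 0.06 0" --pt "-0.2 0.14 0.06 0" --pt "-0.2 0.14 0.06 0" --pt "-0.2 0.14 0.06 0" --pt "-0.13 0.09 0.06 0"

```text
t: 2.23
eef_pos: [0.4299, 0.3903, 0.1666]
tcp_rot: [0.001, 0.632, 0.775, 0.0]
ft_force: [-0.3, -0.8, -0.4]
finger_gap: 0.0512
finger_force: 0.0
```

Request:
carry_out --pt "-0.1 0.07 0.06 0" --pt "0 0 0.05 0" --pt "0 0 0 0"

```text
t: 2.48
eef_pos: [0.4403, 0.3798, 0.1489]
tcp_rot: [-0.0, 0.631, 0.776, -0.001]
ft_force: [-1.1, 0.8, -0.0]
finger_gap: 0.0514
finger_force: 0.0
```

```bash
python3 -c "
from bench import ctrl
from h import *
goto(ctrl.get_obs(),[.439,.380,.05],.197)
for n in ('top','side'):
    c=ctrl.get_image(n);cv2.imwrite(f'pics/{n}1.png',c['image'][:,:,::-1]); print([blobs(c['image'],k) for k in ('red','yellow')], proj(c,[[.439,.38,.081],[.439,.38,.043]]).round(1))
"
```

```text
t 2.48 pos [0.4403 0.3798 0.1489] tool-y yaw 0.2042 tilt [-0.0016 -0.0017] q [-0.78  0.51  0.04  1.73 -0.03  0.9  -0.52]
shift units [ 0.0037 -0.0067  0.659 ] spin 0.0011 F [-1.1  0.8 -0. ] T [ 0.    0.05 -0.  ] gap 0.0514 ff 0.0
[[(array([161.52, 243.81]), 21)], [(array([176.18, 241.21]), 34)]] [[160.8 243.1]
 [163.9 244.4]]
[[(array([220.75, 369.63]), 104), (array([205.12, 414.11]), 115)], [(array([236.33, 338.56]), 9)]] [[220.2 365.1]
 [222.6 371.4]]
```

Request:
carry_out --pt "0 -0.007 0.1 0.001" --pt "0.003 0 0.14 0" --pt "0 0 0.14 0" --pt "0 0 0.12 0" --pt "0 0 0.1 0" --pt "0 0 0.06 0" --pt "0 0 0 0"

```text
t: 3.17
eef_pos: [0.4373, 0.3822, 0.05]
tcp_rot: [-0.0, 0.632, 0.775, -0.001]
ft_force: [-1.0, -0.8, 0.3]
finger_gap: 0.0513
finger_force: 0.0
```

Request:
carry_out --pt "0 0 0 0" --pt "0 0 0 0" --pt "0 0 0 0" --pt "0 0 0 0" --pt "0 0 0 0" --pt "0 0 0 0" --pt "0 0 0 0" --pt "0 0 0 0" --jaw 0

```text
t: 3.83
eef_pos: [0.4391, 0.382, 0.0523]
tcp_rot: [-0.0, 0.633, 0.774, 0.001]
ft_force: [-0.8, -0.2, 5.4]
finger_gap: 0.0079
finger_force: 61.6
```

```bash
python3 -c "
from bench import ctrl
from h import *
goto(ctrl.get_obs(),[.439,.380,.15],.197)"
```

```text
t 3.83 pos [0.4391 0.382  0.0523] tool-y yaw 0.2005 tilt [0.0008 0.0012] q [-0.78  0.63  0.04  1.83 -0.03  0.67 -0.52]
shift units [-0.0119 -0.0028 -0.6516] spin 0.0006 F [-0.8 -0.2  5.4] T [-0.03  0.37 -0.06] gap 0.0079 ff 61.6
```

Request:
carry_out --pt "0 0 -0.05 0" --pt "0 0 -0.08 0" --pt "0 0 -0.12 0" --pt "0 0 -0.15 0" --pt "0 0 -0.15 0" --pt "0 0 -0.15 0" --pt "0 0 -0.12 0" --pt "0 0 0 0"

```text
t: 4.5
eef_pos: [0.4407, 0.3825, 0.1787]
tcp_rot: [0.001, 0.633, 0.774, 0.003]
ft_force: [0.4, 0.3, -0.2]
finger_gap: 0.0077
finger_force: 60.7
```

```bash
python3 -c "
from bench import ctrl
from h import *
goto(ctrl.get_obs(),[.507,-.079,.175],-.044)
c=ctrl.get_image('side');cv2.imwrite('pics/side2.png',cv2.resize(c['image'][220:420,150:350,::-1],None,fx=3,fy=3)); print(blobs(c['image'],'red'))"
```

```text
t 4.5 pos [0.4407 0.3825 0.1787] tool-y yaw 0.1999 tilt [0.0051 0.0045] q [-0.79  0.48  0.05  1.7  -0.03  0.95 -0.53]
shift units [-3.1034 -0.1778  0.0133] spin 0.0388 F [ 0.4  0.3 -0.2] T [ 0.01 -0.04  0.02] gap 0.0077 ff 60.7
[(array([206.32, 349.61]), 28), (array([205.12, 414.11]), 115)]
```

View pics/side2.png

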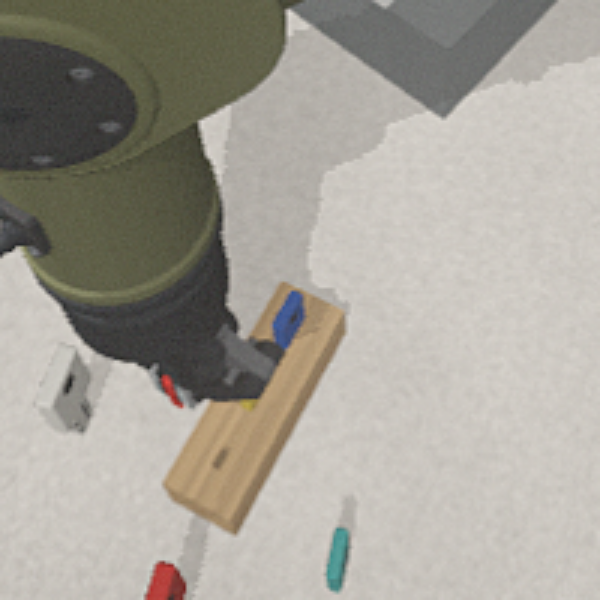

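Request:
carry_out --pt "0 0 0 0.0194" --pt "0 0 0 0.0194" --pt "-0.1 0.02 0 0" --pt "-0.2 0.038 0 0" --pt "-0.22 0.042 0 0" --pt "-0.22 0.042 0 0" --pt "-0.22 0.042 0 0" --pt "-0.22 0.042 0 0"

```text
t: 5.22
eef_pos: [0.4645, 0.2001, 0.1736]
tcp_rot: [0.0, 0.721, 0.693, -0.001]
ft_force: [0.5, -0.4, -0.2]
finger_gap: 0.0082
finger_force: 60.7
```

Request:
carry_out --pt "-0.22 0.042 0 0" --pt "-0.22 0.042 0 0" --pt "-0.22 0.042 0 0" --pt "-0.22 0.042 0 0" --pt "-0.22 0.042 0 0" --pt "-0.22 0.042 0 0" --pt "-0.22 0.042 0 0" --pt "-0.2 0.038 0 0"

```text
t: 5.88
eef_pos: [0.5023, -0.063, 0.1737]
tcp_rot: [-0.0, 0.721, 0.693, -0.001]
ft_force: [0.1, 0.5, 0.0]
finger_gap: 0.0081
finger_force: 60.7
```

Request:
carry_out --pt "-0.08 0.015 0 0" --pt "-0.04 0.005 0 0" --pt "0 0 0 0" --pt "0 0 0 0"

```text
t: 6.22
eef_pos: [0.5052, -0.0769, 0.1739]
tcp_rot: [-0.001, 0.722, 0.692, -0.0]
ft_force: [0.7, 1.2, 0.1]
finger_gap: 0.0081
finger_force: 60.7
```

```bash
python3 -c "
from bench import ctrl
from h import *
goto(ctrl.get_obs(),[.507,-.079,.155],-.044)
for n in ('side','top'):
    c=ctrl.get_image(n);I=c['image'][...,::-1]; print(n,proj(c,[[.507,-.079,.103]]))
    u=proj(c,[[.507,-.079,.13]])[0].astype(int)
    cv2.imwrite(f'pics/{n}3.png',cv2.resize(I[u[1]-50:u[1]+50,u[0]-65:u[0]+65],None,fx=6,fy=6,interpolation=cv2.INTER_CUBIC)); print(u,blobs(c['image'],'red',3))"
```

```text
t 6.22 pos [ 0.5052 -0.0769  0.1739] tool-y yaw -0.0416 tilt [-0.0011  0.0008] q [-0.03  0.39  0.18  1.88 -0.09  0.87  0.16]
shift units [-0.0137  0.0126  0.1259] spin 0.0004 F [0.7 1.2 0.1] T [ 0.06 -0.    0.02] gap 0.0081 ff 60.7
side [[328.27772082 190.70507795]]
[329 183] [(array([329.43, 170.07]), 46), (array([204.97, 414.05]), 119)]
top [[319.93396561 220.59438305]]
[320 219] [(array([131.52, 256.19]), 58)]
```

View pics/side3.png

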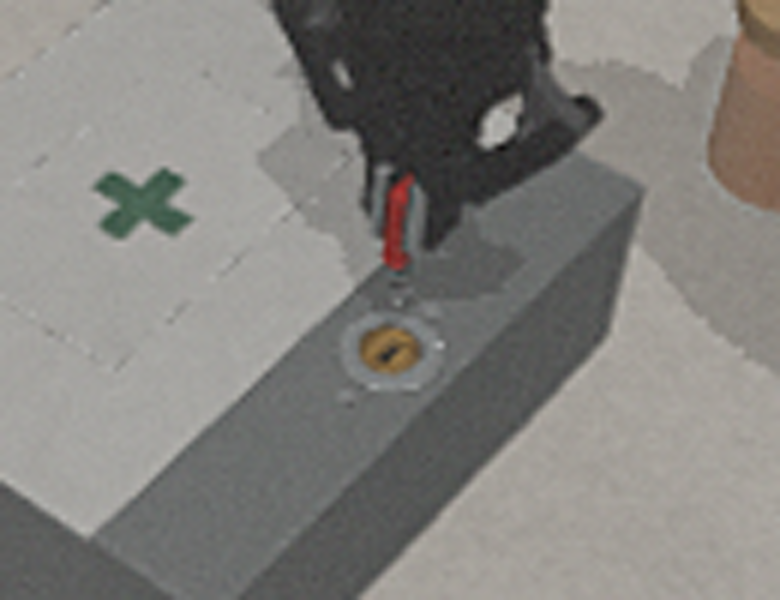

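```bash
python3 -c "
from bench import ctrl
from h import *
o=ctrl.get_obs(); c=ctrl.get_image('side'); a=-.0425
ex=np.array([np.cos(a),np.sin(a),0]);ey=np.array([-np.sin(a),np.cos(a),0]); tip=o['eef_pos']+[0,0,-.037]
print(c['R'].T@-c['t'])
for nm,p in dict(headbot=(0,.014,.029),headbotL=(.0045,.014,.029),headbotR=(-.0045,.014,.029),headbotmid=(0,0,.029),tip=(0,0,0),tipY=(0,.0045,0)).items():
    u=proj(c,tip+p[0]*ex+p[1]*ey+[0,0,p[2]])[0]; print(nm,u.round(2),((u-[264,133])*6).round(0))
for d in ex,ey,[0,0,1]: print((proj(c,tip+np.array(d)*.001)-proj(c,tip)).round(3))
m=np.zeros((420,560));I=cv2.cvtColor(c['image'],cv2.COLOR_RGB2HSV)
print(c['image'][172:190,322:337].sum(2))
"
```

```text
[0.21183771 0.49261194 0.82359064]
headbot [327.1  177.08] [379. 264.]
headbotL [325.5  176.15] [369. 259.]
headbotR [328.7  178.01] [388. 270.]
headbotmid [330.67 173.68] [400. 244.]
tip [329.45 182.21] [393. 295.]
tipY [328.34 183.29] [386. 302.]
[[-0.345 -0.201]]
[[-0.248  0.24 ]]
[[ 0.041 -0.287]]
[[420 415 411 406 307 184 203 230 196 276 353 288 146 125 153]
 [416 413 422 439 402 268 226 208 235 304 336 286 139 141 160]
 [405 411 415 419 413 329 203 214 217 292 344 294 204 176 226]
 [411 412 417 418 398 260 207 233 226 239 326 315 288 298 301]
 [410 424 414 425 410 288 218 224 227 207 238 277 272 274 271]
 [407 416 421 429 417 287 267 231 246 257 238 257 278 263 277]
 [402 417 421 408 284 270 265 241 204 247 261 281 270 280 280]
 [420 416 399 271 276 271 286 288 288 273 263 246 292 275 275]
 [485 380 273 270 262 273 253 234 212 238 308 279 256 273 276]
 [455 240 276 274 275 283 287 306 270 264 322 288 280 281 272]
 [284 335 310 287 281 276 286 313 335 307 240 268 279 281 266]
 [310 317 337 304 279 262 281 354 425 229 271 295 334 333 328]
 [326 316 306 272 277 276 281 271 286 297 284 323 342 378 384]
 [323 297 329 371 359 350 358 339 333 320 322 330 336 364 380]
 [333 356 389 392 397 353 307 314 351 391 413 385 328 303 276]
 [399 384 386 363 336 283 262 285 322 349 395 382 368 341 326]
 [386 389 334 239 212 260 306 339 318 257 300 383 393 398 365]
 [383 342 250 226 293 332 338 306 329 338 293 298 388 396 376]]
```

View pics/top3.png

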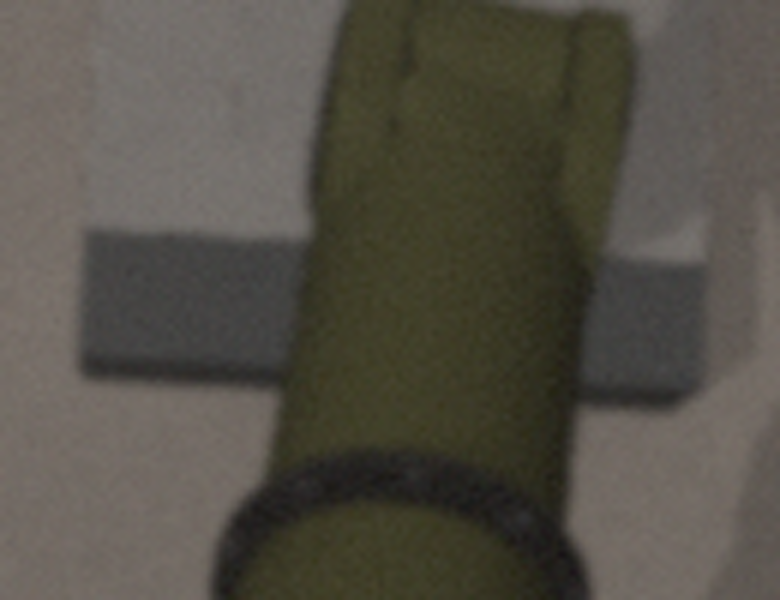

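```bash
python3 -c "
from bench import ctrl
from h import *
o=ctrl.get_obs(); c=ctrl.get_image('side'); print(o['eef_pos'])
I=c['image'].astype(int); r=I[...,0]-(I[...,1]+I[...,2])//2
print(r[160:180,323:337])
print('blade bright');print((I[174:188,324:337].min(2)))
print('sat');print(r[174:188,324:337])
"
```

```text
[ 0.50563716 -0.07601322  0.17415614]
[[  3   1  -3  -1   4  -1   1   2  -2   2  -2  -3   2   3]
 [  4   4   4  -3   1  -2   1   0   7  17  -4  -4   1   2]
 [  2   0   0   0   2  -3  -1  14  52  53  -1  -1   0   2]
 [  3  -1   0   1  -4  -3  14  76 104  20 -10   3   1   1]
 [  2   2   2  -3  -4  14  80 116  89 -13  -2  -3  -3  -3]
 [  2  -1   1   0 -10  68 117  99  45 -10  -1   3   2   0]
 [  5  -1  -3   0  -6  38  84 105  53  -8  -2  -1   2   1]
 [  6   1   0  -6  -2  47  83  76  15 -10   0  -2  -2   1]
 [  4   0   0  -4   2  55  87  75  -2  -4  -2   2   1  -3]
 [  3   3   3  -6   9  64  82  67   0  -3  -1   0  -2  -2]
 [  4   4   0  -5  22  71  83  66 -12  -1  -2  -1   3  -1]
 [  5   1  -2  -7  28  83  81  67  -9  -1  -1   0  -1   0]
 [  2   4   2  -5  33  82  74  40  -9  -1  -1   3   1  -1]
 [  5   2  -1   2  28  89  77  31  -5  -4  -2   0   4   1]
 [  1   3  -1   2  24  82  72  22  -8  -3  -1  -2   1  -2]
 [  1   4   3   3  42  84  92  86  50   9  -3  -1   1  -1]
 [  2   2   2   6  45  76  84  92  69  -8  -3   1  -2   2]
 [  5   3   2   0  -2  25  63  52 -12  -7   0  -1   2  -2]

[... 977 characters left out ...]
42  84  92  86  50   9  -3  -1   1  -1]
 [  2   2   6  45  76  84  92  69  -8  -3   1  -2   2]
 [  3   2   0  -2  25  63  52 -12  -7   0  -1   2  -2]
 [  4   4   0  -1  -8  -8  -8  -1   0  -3  -1   0   0]
 [  3  -1  -2  -5  -2  -2   0  -1  -2   2   0  -1  -1]
 [  1  -1  -1   2  -1   0   0  -2   1   0  -3   4  -2]
 [  0  -3   0   2   1   0   3   0   1   1  -4   1  -1]
 [ -3  -2  -2  -2  -3  -1   0   0  -3   3   2   1   0]
 [ -1   1   0   0   1   0  -3   3  -3   0  -1  -1  -3]
 [ -1   1   2   0  -1   0  -2   1  -3  -2   1  -2  -1]
 [  0  -2  -3  -1  -1  -1  -3  -3  -3  -1  -1   0  -3]
 [ -2  -4  -1  -1  -2  -5  -2  -1   0  -1  -1   1  -4]
 [ -1  -4  -2  15  16  13   7   0  -5  -3  -1  -1  -1]]
```

Request:
carry_out --pt "0 0.013 0.05 0" --pt "0 0 0.06 0" --pt "0 0 0.06 0" --pt "0 0 0.03 0" --pt "0 0 0.01 0" --pt "0 0 0.01 0"

```text
t: 6.92
eef_pos: [0.5074, -0.078, 0.1406]
tcp_rot: [-0.0, 0.722, 0.692, -0.0]
ft_force: [0.4, 0.3, -0.3]
finger_gap: 0.0082
finger_force: 60.7
```

Request:
carry_out --pt "0 0 0.01 0" --pt "0 0 0.01 0" --pt "0 0 0 0"

```text
t: 7.17
eef_pos: [0.5078, -0.078, 0.1382]
tcp_rot: [0.0, 0.722, 0.692, 0.0]
ft_force: [-0.8, 0.6, -0.5]
finger_gap: 0.008
finger_force: 60.7
```

```bash
cat > g.py <<'E'
from bench import ctrl
from h import *
goto(ctrl.get_obs(),[.5075,-.0765,.113],-.044)
E
python3 g.py
```

```text
t 7.17 pos [ 0.5078 -0.078   0.1382] tool-y yaw -0.0434 tilt [ 0.0001 -0.0001] q [-0.02  0.44  0.18  1.92 -0.11  0.78  0.17]
shift units [ 0.0101 -0.0022  0.1682] spin 0.0001 F [-0.8  0.6 -0.5] T [ 0.   -0.01  0.03] gap 0.008 ff 60.7
```

Request:
carry_out --pt "0.006 0 0.008 0" --pt "0 0 0.008 0" --pt "0 0 0.008 0" --pt "0 0 0 0"

```text
t: 7.5
eef_pos: [0.5077, -0.077, 0.1346]
tcp_rot: [-0.0, 0.722, 0.692, -0.0]
ft_force: [-0.4, -0.4, 0.5]
finger_gap: 0.0075
finger_force: 60.7
```

```bash
python3 g.py; python3 -c "
from bench import ctrl
import cv2
I=ctrl.get_image('side')['image'][140:220,280:380,::-1];cv2.imwrite('pics/s4.png',cv2.resize(I,None,fx=7,fy=7,interpolation=cv2.INTER_CUBIC))"
```

```text
t 7.5 pos [ 0.5077 -0.077   0.1346] tool-y yaw -0.0433 tilt [-0.0001  0.    ] q [-0.02  0.45  0.17  1.93 -0.11  0.78  0.17]
shift units [ 0.0032 -0.0016  0.1438] spin 0.0001 F [-0.4 -0.4  0.5] T [ 0.02  0.02 -0.03] gap 0.0075 ff 60.7
```

View pics/s4.png

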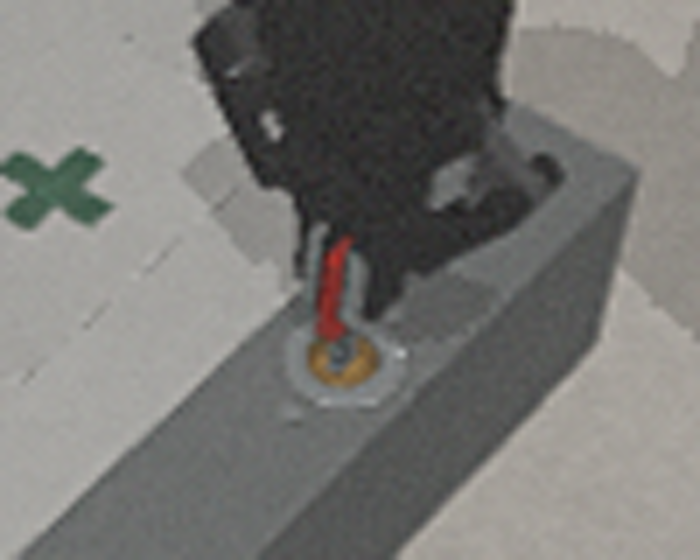

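Request:
carry_out --pt "0 0 0.007 0" --pt "0 0 0.007 0" --pt "0 0 0.007 0" --pt "0 0 0 0"

```text
t: 7.88
eef_pos: [0.508, -0.0771, 0.1324]
tcp_rot: [0.0, 0.722, 0.692, 0.0]
ft_force: [-3.1, -0.4, 9.7]
finger_gap: 0.0079
finger_force: 62.6
```

Request:
carry_out --pt "0 0 0.007 0" --pt "0 0 0.007 0" --pt "0 0 0 0"

```text
t: 8.13
eef_pos: [0.5082, -0.077, 0.1314]
tcp_rot: [0.001, 0.722, 0.692, 0.001]
ft_force: [-5.4, 2.6, 21.9]
finger_gap: 0.0079
finger_force: 64.1
```

```bash
python3 g.py
```

```text
t 8.13 pos [ 0.5082 -0.077   0.1314] tool-y yaw -0.0435 tilt [0.0021 0.0003] q [-0.02  0.45  0.17  1.93 -0.11  0.76  0.17]
shift units [ 0.0033 -0.0052  0.1226] spin 0.0001 F [-5.4  2.6 21.9] T [ 0.37  1.36 -0.04] gap 0.0079 ff 64.1
```

Request:
carry_out --pt "0.002 -0.005 -0.01 0" --pt "0 0 0 0" --pt "0 0 0 0"

```text
t: 8.38
eef_pos: [0.5079, -0.077, 0.1323]
tcp_rot: [0.001, 0.722, 0.692, 0.001]
ft_force: [-2.2, 0.4, 12.6]
finger_gap: 0.0082
finger_force: 62.6
```

```bash
python3 g.py
```

```text
t 8.38 pos [ 0.5079 -0.077   0.1323] tool-y yaw -0.0436 tilt [ 0.0027 -0.0003] q [-0.02  0.45  0.17  1.93 -0.11  0.77  0.17]
shift units [ 0.0032 -0.0031  0.1289] spin 0.0001 F [-2.2  0.4 12.6] T [ 0.02  0.56 -0.  ] gap 0.0082 ff 62.6
```

Request:
carry_out --pt "0.001 -0.004 -0.008 0" --pt "0 0 0 0" --pt "0 0 0 0.0175" --pt "0 0 0 0.0175" --pt "0 0 0 0.0175" --pt "0 0 0 0"

```text
t: 8.88
eef_pos: [0.5084, -0.0769, 0.1327]
tcp_rot: [0.002, 0.827, 0.562, 0.001]
ft_force: [4.5, -1.6, 1.4]
finger_gap: 0.008
finger_force: 60.9
```

```bash
python3 g.py
```

```text
t 8.88 pos [ 0.5084 -0.0769  0.1327] tool-y yaw -0.3779 tilt [ 0.0039 -0.001 ] q [-0.08  0.46  0.27  1.93 -0.17  0.77 -0.1 ]
shift units [ 0.0003 -0.007   0.1312] spin -0.0531 F [ 4.5 -1.6  1.4] T [-0.34 -1.19  0.05] gap 0.008 ff 60.9
```

Request:
carry_out --pt "0 0.002 0.007 0" --pt "0 0 0.004 0" --pt "0 0 0 0"

```text
t: 9.13
eef_pos: [0.5083, -0.077, 0.1306]
tcp_rot: [0.001, 0.825, 0.565, 0.001]
ft_force: [5.9, -0.6, 0.1]
finger_gap: 0.0084
finger_force: 60.7
```

```bash
python3 g.py
```

```text
t 9.13 pos [ 0.5083 -0.077   0.1306] tool-y yaw -0.3693 tilt [ 0.0029 -0.0008] q [-0.08  0.46  0.27  1.94 -0.17  0.77 -0.09]
shift units [ 0.0011 -0.0063  0.1176] spin -0.0518 F [ 5.9 -0.6  0.1] T [-0.36 -1.54  0.02] gap 0.0084 ff 60.7
```

Request:
carry_out --pt "0 0.005 0.007 0" --pt "0 0 0.007 0" --pt "0 0 0.007 -0.0175" --pt "0 0 0.005 -0.0175" --pt "0 0 0 -0.0165" --pt "0 0 0 0"

```text
t: 9.63
eef_pos: [0.5074, -0.0769, 0.1263]
tcp_rot: [-0.0, 0.722, 0.692, 0.0]
ft_force: [4.2, -0.6, -0.5]
finger_gap: 0.0079
finger_force: 60.6
```

```bash
python3 g.py
```

```text
t 9.63 pos [ 0.5074 -0.0769  0.1263] tool-y yaw -0.0432 tilt [-0.0002  0.0003] q [-0.01  0.46  0.17  1.94 -0.11  0.75  0.17]
shift units [0.0029 0.0006 0.0884] spin 0.0001 F [ 4.2 -0.6 -0.5] T [-0.18 -1.1  -0.06] gap 0.0079 ff 60.6
```

Request:
carry_out --pt "0 0.004 0.007 0" --pt "0 0 0.007 0" --pt "0 0 0 0"

```text
t: 9.88
eef_pos: [0.5074, -0.0769, 0.1242]
tcp_rot: [-0.001, 0.725, 0.689, -0.0]
ft_force: [2.6, -0.8, 2.1]
finger_gap: 0.0082
finger_force: 61.1
```

Request:
carry_out --pt "0 0 0.006 0" --pt "0 0 0 0"

```text
t: 10.05
eef_pos: [0.5075, -0.0769, 0.1237]
tcp_rot: [-0.0, 0.725, 0.689, -0.0]
ft_force: [-0.3, -0.6, 6.9]
finger_gap: 0.0084
finger_force: 62.0
```

```bash
python3 g.py
```

```text
t 10.05 pos [ 0.5075 -0.0769  0.1237] tool-y yaw -0.0506 tilt [-0.001   0.0001] q [-0.02  0.46  0.17  1.94 -0.11  0.75  0.17]
shift units [0.0024 0.0001 0.0716] spin -0.001 F [-0.3 -0.6  6.9] T [-0.02  0.03 -0.07] gap 0.0084 ff 62.0
```

Pressing 7 N on pin 2. Rock counter-clockwise.

Request:
carry_out --pt "0 0 -0.001 -0.0175" --pt "0 0 0 -0.0175" --pt "0 0 0 -0.0175" --pt "0 0 0 0"

```text
t: 10.38
eef_pos: [0.5067, -0.077, 0.1234]
tcp_rot: [-0.001, 0.6, 0.8, -0.001]
ft_force: [-0.6, -0.2, 0.7]
finger_gap: 0.0077
finger_force: 60.9
```

```bash
python3 g.py
```

```text
t 10.38 pos [ 0.5067 -0.077   0.1234] tool-y yaw 0.2841 tilt [-0.0024  0.0002] q [ 0.05  0.46  0.07  1.94 -0.05  0.75  0.44]
shift units [0.0016 0.0059 0.0695] spin 0.0522 F [-0.6 -0.2  0.7] T [-0.13  0.11 -0.07] gap 0.0077 ff 60.9
```

Request:
carry_out --pt "0 0 0.007 0" --pt "0 0 0.007 0" --pt "0 0 0.007 0" --pt "0 0 0 0"

```text
t: 10.72
eef_pos: [0.5069, -0.0769, 0.1199]
tcp_rot: [-0.001, 0.602, 0.798, -0.001]
ft_force: [-3.5, -0.8, -1.0]
finger_gap: 0.008
finger_force: 60.5
```

```bash
python3 g.py
```

```text
t 10.72 pos [ 0.5069 -0.0769  0.1199] tool-y yaw 0.2784 tilt [-0.0025 -0.    ] q [ 0.05  0.46  0.08  1.95 -0.05  0.74  0.43]
shift units [0.0017 0.0048 0.0459] spin 0.0513 F [-3.5 -0.8 -1. ] T [-0.22  0.62 -0.03] gap 0.008 ff 60.5
```

Request:
carry_out --pt "0 0 0.005 0.0175" --pt "0 0 0.007 0.0175" --pt "0 0 0.007 0.0165" --pt "0 0 0.007 0" --pt "0 0 0 0"

```text
t: 11.13
eef_pos: [0.508, -0.0768, 0.1164]
tcp_rot: [0.0, 0.721, 0.693, -0.0]
ft_force: [-1.3, -0.4, 0.2]
finger_gap: 0.008
finger_force: 60.7
```

Request:
carry_out --pt "0 0 0.007 0" --pt "0 0 0.005 0" --pt "0 0 0 0"

```text
t: 11.38
eef_pos: [0.5081, -0.0769, 0.1148]
tcp_rot: [-0.0, 0.722, 0.692, 0.0]
ft_force: [-1.0, -0.8, 0.3]
finger_gap: 0.0075
finger_force: 60.7
```

```bash
python3 g.py
```

```text
t 11.38 pos [ 0.5081 -0.0769  0.1148] tool-y yaw -0.0419 tilt [0.     0.0002] q [-0.01  0.47  0.17  1.95 -0.11  0.73  0.18]
shift units [ 0.0022 -0.004   0.0117] spin 0.0003 F [-1.  -0.8  0.3] T [-0.05  0.18  0.04] gap 0.0075 ff 60.7
```

Request:
carry_out --pt "0 0 0.006 0" --pt "0 0 0.006 0" --pt "0 0 0 0"

```text
t: 11.63
eef_pos: [0.5081, -0.0769, 0.1136]
tcp_rot: [0.0, 0.722, 0.692, 0.0]
ft_force: [-2.2, 0.1, 7.8]
finger_gap: 0.008
finger_force: 61.9
```

Request:
carry_out --pt "0 0 0.006 0" --pt "0 0 0 0"

```text
t: 11.8
eef_pos: [0.5082, -0.0769, 0.1131]
tcp_rot: [0.0, 0.722, 0.692, 0.0]
ft_force: [-4.5, 1.2, 12.4]
finger_gap: 0.008
finger_force: 62.6
```

```bash
python3 g.py
```

```text
t 11.8 pos [ 0.5082 -0.0769  0.1131] tool-y yaw -0.043 tilt [0.0009 0.0003] q [-0.01  0.48  0.17  1.95 -0.12  0.72  0.18]
shift units [ 0.0027 -0.0049  0.0006] spin 0.0002 F [-4.5  1.2 12.4] T [ 0.14  0.95 -0.02] gap 0.008 ff 62.6
```

Request:
carry_out --pt "0 -0.003 -0.005 0" --pt "0 0.0015 0 0.0176" --pt "0 0.0015 0 0.0176" --pt "0 0.0015 0 0.0176" --pt "0 0.0015 0 0.0176" --pt "0 0 0 0"

```text
t: 12.3
eef_pos: [0.5093, -0.0774, 0.1137]
tcp_rot: [0.001, 0.858, 0.514, 0.001]
ft_force: [-1.4, -0.1, 6.9]
finger_gap: 0.0079
finger_force: 61.9
```

```bash
python3 g.py
```

```text
t 12.3 pos [ 0.5093 -0.0774  0.1137] tool-y yaw -0.4921 tilt [ 0.002  -0.0004] q [-0.1   0.49  0.3   1.95 -0.21  0.73 -0.17]
shift units [-0.0004 -0.0131  0.0047] spin -0.0713 F [-1.4 -0.1  6.9] T [-0.06  0.33  0.02] gap 0.0079 ff 61.9
```

Request:
carry_out --pt "0 0.0015 0 0.0176" --pt "0 0.0015 0 0.0176" --pt "0 0.0015 0 0.0176" --pt "0 0.0015 0 0.0176" --pt "0 0 0 0"

```text
t: 12.72
eef_pos: [0.5104, -0.0783, 0.1137]
tcp_rot: [0.001, 0.95, 0.313, 0.001]
ft_force: [-1.0, -1.2, 6.3]
finger_gap: 0.0081
finger_force: 61.7
```

```bash
python3 g.py
```

```text
t 12.72 pos [ 0.5104 -0.0783  0.1137] tool-y yaw -0.9344 tilt [ 0.0027 -0.0011] q [-0.19  0.51  0.43  1.95 -0.3   0.74 -0.51]
shift units [-0.008  -0.0212  0.0048] spin -0.1417 F [-1.  -1.2  6.3] T [-0.29  0.11  0.05] gap 0.0081 ff 61.7
```

Request:
carry_out --pt "0 0.0015 0 0.0176" --pt "0 0.0015 0 0.0176" --pt "0 0.0015 0 0.0176" --pt "0 0.0015 0 0.0176" --pt "0 0 0 0"

```text
t: 13.13
eef_pos: [0.5109, -0.0797, 0.1138]
tcp_rot: [0.001, 0.995, 0.097, 0.001]
ft_force: [-0.1, -2.1, 4.9]
finger_gap: 0.0081
finger_force: 61.7
```

```bash
python3 g.py
```

```text
t 13.13 pos [ 0.5109 -0.0797  0.1138] tool-y yaw -1.3768 tilt [ 0.003 -0.002] q [-0.27  0.53  0.56  1.95 -0.4   0.77 -0.85]
shift units [-0.0182 -0.0254  0.0049] spin -0.2121 F [-0.1 -2.1  4.9] T [-0.56  0.06  0.14] gap 0.0081 ff 61.7
```

Request:
carry_out --pt "0 0.0015 0 0.0176" --pt "0 0.0015 0 0.0176" --pt "0 0.0015 0 0.0176" --pt "0 0.0015 0 0.0176" --pt "0 0 0 0" --pt "0 0 0 0"

```text
t: 13.63
eef_pos: [0.5108, -0.0811, 0.1138]
tcp_rot: [0.001, 0.993, -0.121, 0.002]
ft_force: [-0.6, -3.9, 6.1]
finger_gap: 0.0082
finger_force: 61.8
```

```bash
python3 g.py; python3 -c "
from bench import ctrl
import cv2
I=ctrl.get_image('side')['image'][120:270,200:400,::-1];cv2.imwrite('pics/s5.png',cv2.resize(I,None,fx=4,fy=4,interpolation=cv2.INTER_CUBIC))"
```

```text
t 13.63 pos [ 0.5108 -0.0811  0.1138] tool-y yaw -1.8129 tilt [ 0.0028 -0.0029] q [-0.34  0.56  0.69  1.95 -0.49  0.8  -1.19]
shift units [-0.0286 -0.0248  0.005 ] spin -0.2815 F [-0.6 -3.9  6.1] T [-1.03  0.17  0.2 ] gap 0.0082 ff 61.8
```

View pics/s5.png

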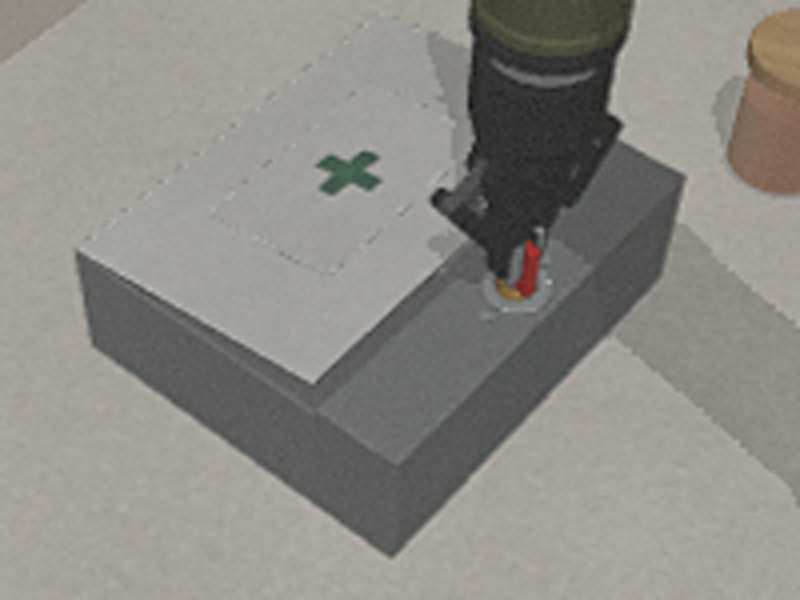

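Request:
carry_out --pt "0 0 0 0.01" --pt "0 0 0 0.008" --pt "0 0 0 0" --pt "0 0 0 0"

```text
t: 14.02
eef_pos: [0.5105, -0.0814, 0.1138]
tcp_rot: [0.001, 0.984, -0.176, 0.001]
ft_force: [-1.6, -5.9, 6.5]
finger_gap: 0.0078
finger_force: 62.2
```

```bash
python3 g.py
```

```text
t 14.02 pos [ 0.5105 -0.0814  0.1138] tool-y yaw -1.9249 tilt [ 0.0023 -0.0032] q [-0.36  0.57  0.72  1.95 -0.52  0.81 -1.27]
shift units [-0.0301 -0.0238  0.005 ] spin -0.2994 F [-1.6 -5.9  6.5] T [-1.23  0.32  0.61] gap 0.0078 ff 62.2
```

```bash
python3 -c "
from bench import ctrl
print(ctrl.sign_off())"
```

```text
the job is handed in; nothing more can be done
None
```

The red key is fully home in the safe's lock and held turned clockwise against the stop, the lid has sprung up, and I handed the job in at about 14 s; only the red key was handled.

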